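# Butt a guitar bridge blank against the jig stop and snap the toggle clamp over it

## Task

The rosewood bridge blank lies pulled back in the channel of the aluminium jig: slide it along the channel until its end is fully home against the blue stop. Then push the red clamp handle over past its centre so that it snaps over and the rubber foot holds the blank, and lean on the fully closed handle with about 15 N for half a second to bed the foot. Never push the blank with more than 25 N or the handle with more than 20 N, leave the other things on the bench where they are, and let go at the end.

Things in the scene. Friction and masses are not known exactly. Their poses are not given: they have to be found in the camera images.
- jig: Aluminium clamping jig screwed to the bench, plate 170 (x) by 240 (y) by 18 mm high. Origin on the bench: the plate spans x -85 to 85, y -140 to 100 mm of its own frame. Its axes lie within 0.35 rad of the world's. Along its y axis, centred on its x=+25 mm, runs the channel for the blank; on the robot's side of that stands the toggle clamp.
- stop_face (a point): Centre of the blue stop's face that the blank butts against (jig frame x 25, y 75, z 29 mm); the face looks to the jig's -y and is 60 mm wide, reaching up to z=42 mm.
- blank: Dark rosewood bridge blank, 36 mm (its x) by 130 mm (its y) by 22 mm (its z), 0.08 to 0.2 kg, loose in the channel with 4 mm of side play in all, its long axis y along the jig's y, its top at jig z=40 mm (14 mm above the channel walls). Origin: centre of its underside. Starts 30 to 55 mm short of the stop; slides with a few newtons at most.
- blank_end (a point): Centre of the blank's +y end face, 11 mm above its underside: the face that must butt against the stop.
- blank_tail (a point): Centre of the blank's -y end face, 11 mm above its underside: the free face to push on.
- clamp_angle (a joint): Clamp angle; arm, foot and handle turn as one. 0 open: handle leans 0.5 rad to the jig's -x, arm raised; 0.5 centre: handle upright; 1.0 closed, on a hard stop: handle leans 0.5 rad to +x, arm level. An over-centre spring drives it to either end: along its arc the ball needs 7 to 11 N to leave the open end, falling to none at the centre, past which it snaps over.
- clamp: Moving part of the toggle clamp: steel arm and red handle. Origin on the clamp pivot; its z axis runs along the handle: a steel shank, then a red round grip 16 mm thick from 34 to 90 mm, then a red ball 26 mm across centred at 100 mm.
- ball (a point): Centre of the red ball at the handle's end, 26 mm across, 100 mm from the pivot: 151 mm above the bench when open or closed, 163 mm at the centre. The finger should rise with the ball along its arc: a dead level push drags on it by friction and can jam, with far more force.
- foot: Sprung foot with a black rubber pad 18 mm across at the end of the clamp arm, 75 mm from the pivot (jig x=25, y=35 mm when closed). Origin on the arm; the pad's underside is 26 mm below. The clamp presses it about 3 mm up against its spring on the blank (some 4 N).
- pickup: Bystander: black guitar pickup, 38 x 70 x 18 mm, loose. Origin: centre of its underside.
- spare: Bystander: a spare blank just like the other, loose on the bench beyond the jig, not to be used. Origin: centre of its underside.
- screwdriver: Bystander: screwdriver lying loose on the bench.
- pot: Bystander: small white ceramic bowl, 72 mm across, 60 mm high, loose. Origin: centre of its underside.
- tuner: Bystander: small steel tuning machine, about 35 mm long, 16 mm high, loose. Origin: under its round post.
- wrench: Bystander: wrench lying loose on the bench.
- polish: Bystander: clear bottle with a blue cap, 60 mm across, 170 mm high, loose. Origin: centre of its underside.
- channel (a point): Middle of the channel's floor (jig x 25, y -10, z 18 mm). The channel lies between two steel walls 40 mm apart and 8 mm high (tops 26 mm above the bench), from jig y -95 to 75; its -y end is open, a blue stop closes its +y end.
- pivot (a point): Centre of the clamp pivot (jig x -50, y 35, z 63 mm), its axis along the jig's y, between two steel cheeks whose tops are 73 mm above the bench. The handle swings in the plane jig y = 35 mm.
Mind the look-alikes: they are no part of the job. Leave any orange look-alike of the blank alone.

How it is judged:
By the outcome, as a careful person would: the job done as asked, in the order asked, and still so for the second after the job is handed in, with the robot touching nothing.
It also fails if it takes over 58 s, if anything falls off the work surface, if the arm or the gripper's body presses on something with over 40 N, if the wrist force passes 120 N, or if a joint passes its speed limit or range.

## Robot

A 6-joint arm with a two-finger parallel gripper is mounted at the origin on the work surface. World frame = base frame: x ahead of the robot, y to its left, z up, the work surface at z = 0. Lengths are in m, angles in rad, forces in N, time in s.
With the tool pointing down it reaches from about 0.4 to 0.825 m from the base axis. Payload 7 kg.
Tool frame: the origin (TCP) lies on the centre line of the jaws, within the pads' length; the fingertips stand tip_reach ahead of it and the grasp point (between the pads) is the TCP (tip_reach is the distance from the TCP to the fingertips, in m); z points along the fingers, y is the line along which they close (so a half turn about z gives the same grasp; the last joint's range is limited). The gripper opens to 88 mm and grips with 3 to 60 N. Pads are 19 mm wide; open, the fingers measure 130 mm over their backs; the gripper's body (78 mm by 193 mm) begins 47 mm behind the grasp point.
Start: joints at [-1.019, 0.359, 0.012, 0, -1.224, -0.288], TCP at [0.176, -0.652, 0.246] pointing down, gripper open.
Joint ranges: [-3.07, 3.07], [-1.43, 2.12], [-1.02, 1.25], [-3.03, 1.67], [-3.05, -0], [-3.03, 3.03]. Speed limits (rad/s): [2.39, 2.39, 3.01, 3.14, 3.14, 3.14].

## Interface

Orientations are given as [roll, pitch, yaw] about the fixed x, y, z axes, in that order (R = Rz(yaw) Ry(pitch) Rx(roll)).
In Python, from station import get_state, grab_frame, calibration, job_done, find_in, mark_of, tip_reach gives the robot as it stands.
- The arm moves only by the shell command python3 -m handwheel 'ROWS' [OPENING] [FORCE]. ROWS is JSON, a list of rows, each an object with "delta_pos": the shift along the world's x, y, z in units of 30 mm (1.0 is 30 mm), a list of three; "dr": the turn, a rotation vector about the world's x, y, z in degrees, a list of three. In form: [{"delta_pos": [tx, ty, tz], "dr": [rx, ry, rz]}, ...]. A call has 1 to 10 rows; each row shifts and turns the commanded pose from where the row before left it; what a row does not reach is not made up. A row lasts 1/10 s, in which the tool goes at most 50 mm and 8.59 degrees, less where a joint would pass 70% of its speed; a pose out of reach is approached as far as the arm can. A call is refused whole if a number of a shift passes 1 or a number of a turn 8.59, either way. A call with a gripper value outside its range is refused whole. OPENING is the closure, from -1 (fully open) to 1 (shut), set as the call begins (- or left out, the last holds). The fingers move at their own pace and stop on an object; FORCE is the grip in N (left out, the last holds). Time passes only in rows, so rows that do not move let the fingers close. It gives the time, the measured TCP pose, the force, the opening and the grip force at its end, in the units of the state.
- get_state(): the state, without advancing time (a new reading comes with each control period).
- grab_frame(name): name is "side" or "top"; returns the picture (400x640x3 uint8, red, green, blue); there is no depth.
- calibration(name): a dict with "fx", "fy", "cx", "cy" (pixels), "extrinsics" (4x4, takes a point from world to camera coordinates). Camera axes: x right, y down, z forward; pixel columns grow to the right and rows downward; lengths in m; the calibration is good to about 2 mm. A picture is of the moment at which its call begins. calibration takes no time and is no camera call.
- job_done(): hands the job in; it is judged then, once.
Trained networks look in the newest picture that a camera, given by its name, has taken for a name from the list of things; names that differ only in an ending like _2 or _b are one class to them, and where a whole thing is asked for, a point or a joint stands for the part that bears it (a point fixed in the world has none). Each returns a list of dicts, best first, with "conf" (0 to 1); they miss things now and then, are a little off and sometimes report something else, mostly with a low value. They report only what shows in the picture. A call takes as long as a camera call. They do not tell look-alikes from the thing itself.
- find_in(camera, query): "location" ([column, row] in pixels, amid what is visible of it).
- mark_of(camera, query): "location" ([column, row] in pixels: a listed point, or the origin of a listed thing).
The state is a dict: "t": time; "q": joint angles; "qd": joint speeds; "joint_efforts": joint torques, N m; "eef_pos": TCP position; "ee_rot": TCP orientation; "force": force on the tool from outside, world axes, zero at the start; "moment": the same for the moment, N m; "width": finger opening in m; "gripper_force": force on a finger pad.
Only numpy, scipy, OpenCV 4.12 (cv2) and the standard library are available. Lean on these libraries where they do the work, as an engineer would, in place of code of your own. Each camera call takes 0.05 s, during which the arm holds its last target. There are 200 camera calls.

## Working session

There is one attempt and no reset: what is moved stays moved. The work goes in short steps, Python scripts to look and compute and a shell command to move; the robot and the scene stay as the last step left them, time stands still between calls to the robot, and variables do not carry over. Pictures are saved under pics/ and viewed, at most 10 in all, crops included, and the job is handed in when it is done.

```bash
mkdir -p pics; ls; cat > h.py <<'E'
import numpy as np,cv2
from station import *
def proj(n,P):
    c=calibration(n);E=np.array(c['extrinsics']);p=E[:3,:3]@np.array(P,float)+E[:3,3]
    return np.array([c['fx']*p[0]/p[2]+c['cx'],c['fy']*p[1]/p[2]+c['cy']])
def atz(n,uv,z):
    c=calibration(n);E=np.array(c['extrinsics']);R=E[:3,:3];o=-R.T@E[:3,3]
    d=R.T@np.array([(uv[0]-c['cx'])/c['fx'],(uv[1]-c['cy'])/c['fy'],1]);return o+d*(z-o[2])/d[2]
def save(n,f):
    im=grab_frame(n);cv2.imwrite('pics/'+f,cv2.cvtColor(im,cv2.COLOR_RGB2BGR));return im
E
python3 - <<'E'
from h import *
s=get_state();print({k:s[k] for k in('t','eef_pos','ee_rot','width','force')},tip_reach)
a=save('top','t0.png');b=save('side','s0.png')
for n in('top','side'):
    c=calibration(n);E=np.array(c['extrinsics']);print(n,-E[:3,:3].T@E[:3,3])
    for q in('stop_face','blank_end','blank_tail','blank','spare','pivot','ball','channel','jig','foot'):
        print(n,q,[(np.round(r['location']).tolist(),round(r['conf'],2)) for r in mark_of(n,q)[:3]])
E
```

```text
pics
{'t': 0.0, 'eef_pos': array([ 0.17584853, -0.65122665,  0.24463661]), 'ee_rot': array([ 3.13994842e+00, -1.62582247e-04, -2.87791367e+00]), 'width': 0.0876032890258275, 'force': array([0.45993503, 0.05874924, 0.54008249])} 0.019
top [0.43362874 0.04334306 1.56550235]
top stop_face [([295.0, 195.0], 0.77), ([195.0, 236.0], 0.51)]
top blank_end [([389.0, 294.0], 0.74), ([265.0, 144.0], 0.72), ([408.0, 197.0], 0.63)]
top blank_tail [([347.0, 207.0], 0.89), ([338.0, 262.0], 0.83), ([376.0, 183.0], 0.82)]
top blank [([391.0, 273.0], 0.87), ([391.0, 192.0], 0.86), ([246.0, 156.0], 0.77)]
top spare [([334.0, 172.0], 0.71)]
top pivot [([301.0, 216.0], 0.97), ([193.0, 236.0], 0.16)]
top ball [([295.0, 231.0], 0.76), ([198.0, 236.0], 0.59)]
top channel [([320.0, 200.0], 0.74)]
top jig [([309.0, 209.0], 0.71)]
top foot [([304.0, 205.0], 0.5)]
side [0.12042545 0.7927186  0.79473409]
side stop_face [([297.0, 229.0], 0.91), ([335.0, 200.0], 0.48)]
side blank_end [([436.0, 212.0], 0.92), ([385.0, 268.0], 0.89), ([358.0, 174.0], 0.58)]
side blank_tail [([325.0, 187.0], 0.95), ([398.0, 201.0], 0.88), ([382.0, 236.0], 0.87)]
side blank [([344.0, 184.0], 0.91), ([385.0, 251.0], 0.87), ([218.0, 255.0], 0.84)]
side spare [([296.0, 206.0], 0.87), ([304.0, 275.0], 0.36)]
side pivot [([319.0, 226.0], 0.8)]
side ball [([335.0, 207.0], 0.87), ([318.0, 231.0], 0.66)]
side channel [([314.0, 221.0], 0.6)]
side jig [([319.0, 228.0], 0.87)]
side foot [([315.0, 201.0], 0.59)]
```

```bash
python3 - <<'E'
from h import *
a=cv2.imread('pics/t0.png');b=cv2.imread('pics/s0.png')
cv2.imwrite('pics/t1.png',cv2.resize(a[110:330,180:480],(800,587),interpolation=3))
cv2.imwrite('pics/s1.png',cv2.resize(b[150:310,200:420],(800,582),interpolation=3))
E
```

```text
(no output)
```

View pics/t1.png

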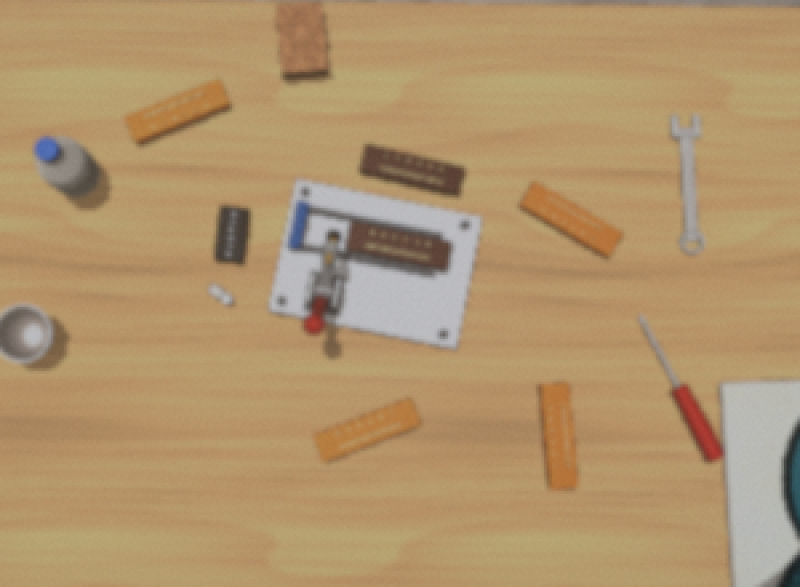

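View pics/s1.png

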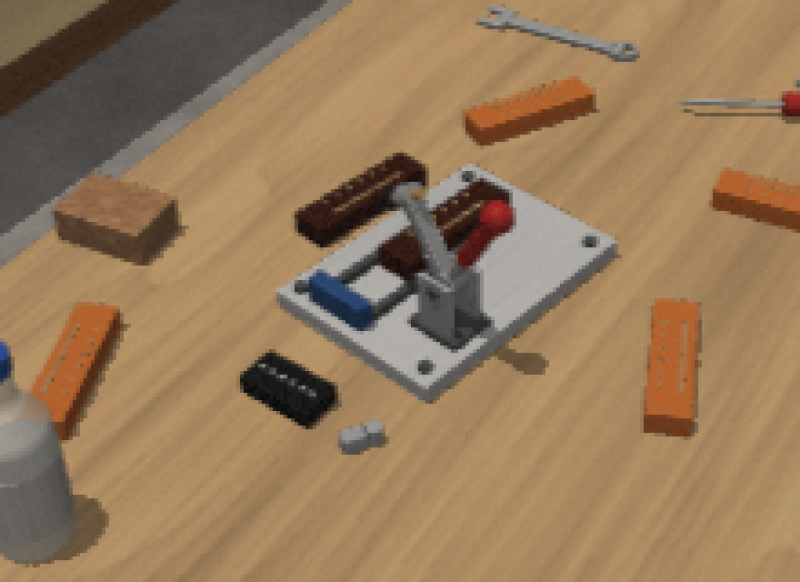

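View pics/t0.png

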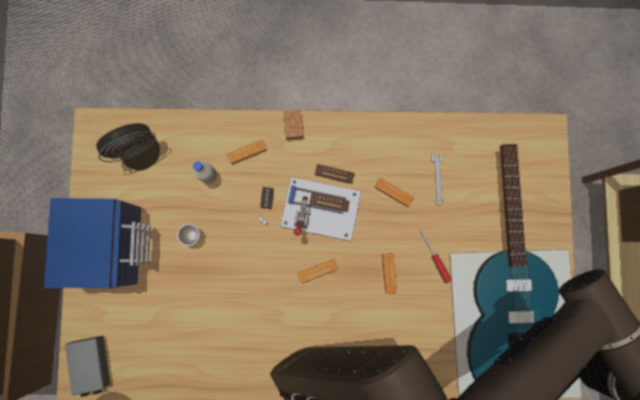

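In the top picture the dark blank in the jig's channel is at about (331,202), and I choose that one. The look-alikes are the dark spare beyond the jig at (334,172), the orange ones at (247,152), (394,192), (318,271) and (389,273), and the cork block at (293,125). The blue stop is at (293,194) and the red ball at (298,231).

```bash
cat > fit.py <<'E'
from h import *
from scipy.optimize import least_squares
C=[(85,100,18),(85,-140,18),(-85,-140,18),(-85,100,18)]
S,Pv,Bo=(25,75,29),(-50,35,63),(-50-100*np.sin(.5),35,63+100*np.cos(.5))
ob=[('top',C[0],(291.7,177.5)),('top',C[1],(360.7,191)),('top',C[2],(351.7,240.9)),('top',C[3],(281.2,226.2)),
('side',C[0],(276.5,230.8)),('side',C[1],(329.3,195.4)),('side',C[2],(370,216)),('side',C[3],(318.3,257)),
('top',S,(295,195)),('side',S,(297,229)),('side',Bo,(335,207)),('side',Pv,(319,226)),('top',Pv,(301,216))]
def w(j,p):
    p=np.array(p)/1000;c,s=np.cos(j[2]),np.sin(j[2]);return np.array([j[0]+c*p[0]-s*p[1],j[1]+s*p[0]+c*p[1],p[2]])
if __name__=='__main__':
    f=lambda j:np.concatenate([proj(n,w(j,p))-u for n,p,u in ob])
    r=least_squares(f,[.5,0,0],loss='soft_l1');print(r.x);print(np.round(r.fun.reshape(-1,2),1))
    np.save('jig.npy',r.x);j=r.x
    for n,a in(('stop',S),('pivot',Pv),('ball open',Bo)):print(n,w(j,a))
    # blank ends
    for n,uv in(('top',(347,207)),('side',(325,187)),('side',(330,195))):
        P=atz(n,uv,.029);c,s=np.cos(j[2]),np.sin(j[2]);d=P[:2]-j[:2];print(n,uv,P,'jig',(c*d[0]+s*d[1])*1e3,(-s*d[0]+c*d[1])*1e3)
E
python3 fit.py; python3 - <<'E'
from h import *
from fit import w
j=np.load('jig.npy')
for n,c in(('top',(270,370,170,250)),('side',(260,380,180,270))):
    a=cv2.imread(f'pics/{n[0]}0.png');x0,x1,y0,y1=c;k=6
    im=cv2.resize(a[y0:y1,x0:x1],None,fx=k,fy=k,interpolation=2)
    for y in(20,25,30,35,40,45):
        for e in(y,y-130):
            p=[tuple(np.int32((proj(n,w(j,(X,e,40)))-(x0,y0)+.5)*k)) for X in(7,43)]
            cv2.line(im,tuple(map(int,p[0])),tuple(map(int,p[1])),(0,255,0) if y%10 else (255,255,0),1)
    cv2.imwrite(f'pics/{n}f.png',im)
E
```

```text
[ 0.60815207  0.02154718 -0.19580289]
[[-0.7 -1. ]
 [ 0.4 -0. ]
 [-0.4 -0.2]
 [-0.8 -0.2]
 [-0.4 -2.4]
 [ 0.2 -2. ]
 [ 0.3 -1.3]
 [-0.7 -1.5]
 [-0.5 -0.1]
 [-1.1  1.4]
 [ 2.2  1.7]
 [ 5.   0.1]
 [ 0.5  2.5]]
stop [0.64726592 0.09025021 0.029     ]
pivot [0.56591687 0.0656061  0.063     ]
ball open [0.51889042 0.07493352 0.15075826]
top (347, 207) [ 0.60850252 -0.08410443  0.029     ] jig 20.89871593485163 -103.56461857982677
side (325, 187) [ 0.68819633 -0.14307604  0.029     ] jig 110.5428949375456 -145.9046207972836
side (330, 195) [ 0.65047641 -0.11217017  0.029     ] jig 67.53086788125664 -122.92787635288363
```

View pics/sidef.png

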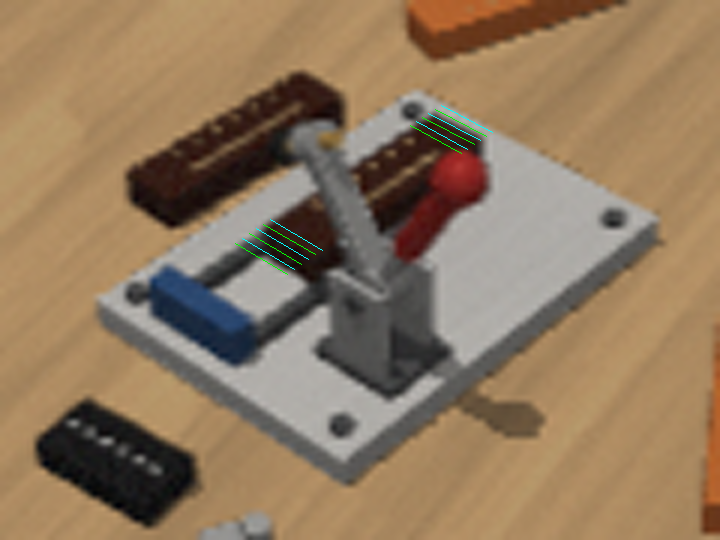

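View pics/topf.png

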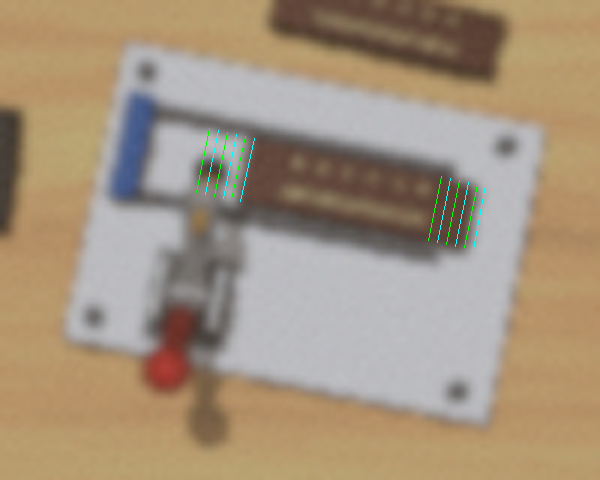

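```bash
R='x'; python3 -m handwheel '[{"delta_pos":[0.72,0.89,0],"dr":[0,0,3.2]},{"delta_pos":[0.72,0.89,0],"dr":[0,0,3.2]},{"delta_pos":[0.72,0.89,0],"dr":[0,0,3.2]},{"delta_pos":[0.72,0.89,0],"dr":[0,0,3.2]},{"delta_pos":[0.72,0.89,0],"dr":[0,0,3.2]},{"delta_pos":[0.72,0.89,0],"dr":[0,0,3.2]},{"delta_pos":[0.72,0.89,0],"dr":[0,0,3.2]},{"delta_pos":[0.72,0.89,0],"dr":[0,0,3.2]},{"delta_pos":[0.72,0.89,0],"dr":[0,0,3.2]},{"delta_pos":[0.72,0.89,0],"dr":[0,0,3.2]}]' 1 20
python3 -m handwheel '[{"delta_pos":[0.72,0.89,0],"dr":[0,0,3.2]},{"delta_pos":[0.72,0.89,0],"dr":[0,0,3.2]},{"delta_pos":[0.72,0.89,0],"dr":[0,0,3.2]},{"delta_pos":[0.72,0.89,0],"dr":[0,0,3.2]},{"delta_pos":[0.72,0.89,0],"dr":[0,0,3.2]},{"delta_pos":[0.72,0.89,0],"dr":[0,0,3.2]},{"delta_pos":[0.72,0.89,0],"dr":[0,0,3.2]},{"delta_pos":[0.72,0.89,0],"dr":[0,0,3.2]},{"delta_pos":[0.72,0.89,0],"dr":[0,0,3]},{"delta_pos":[0,0,0],"dr":[0,0,0]}]'
python3 - <<'E'
from h import *
from fit import w
s=get_state();print(s['t'],s['eef_pos'],s['ee_rot'],s['width'],s['force']);j=np.load('jig.npy')
p=w(j,(25,-138,50));print(p,(p-s['eef_pos'])/.03)
E
```

```text
t: 2.1
eef_pos: [0.3928, -0.3835, 0.2458]
ee_rot: [-3.141, 0.0, -2.317]
force: [0.8, -0.3, -0.1]
width: 0.0132
gripper_force: 0.0
t: 3.1
eef_pos: [0.5886, -0.1416, 0.2452]
ee_rot: [-3.141, 0.0, -1.815]
force: [-0.6, -0.8, -0.1]
width: 0.0004
gripper_force: 0.0
3.1 [ 0.58860172 -0.14164007  0.24517781] [-3.14126567e+00  1.07014519e-04 -1.81549490e+00] 0.00043217005722590176 [-0.57037114 -0.79034662 -0.12943424]
[ 0.60582589 -0.11867974  0.05      ] [ 0.57413896  0.76534438 -6.50592708]
```

```bash
python3 -m handwheel '[{"delta_pos":[0.57,0.77,0],"dr":[0,0,2.8]},{"delta_pos":[0,0,-0.9],"dr":[0,0,0]},{"delta_pos":[0,0,-0.9],"dr":[0,0,0]},{"delta_pos":[0,0,-0.9],"dr":[0,0,0]},{"delta_pos":[0,0,-0.9],"dr":[0,0,0]},{"delta_pos":[0,0,-0.9],"dr":[0,0,0]},{"delta_pos":[0,0,-0.8],"dr":[0,0,0]},{"delta_pos":[0,0,0],"dr":[0,0,0]},{"delta_pos":[0,0,0],"dr":[0,0,0]}]'
python3 - <<'E'
from h import *
from fit import w
s=get_state();print(s['t'],s['eef_pos'],s['ee_rot'],s['force']);j=np.load('jig.npy')
ims=[]
for n,c in(('top',(280,410,160,250)),('side',(270,400,160,250))):
    a=cv2.cvtColor(grab_frame(n),cv2.COLOR_RGB2BGR);x0,x1,y0,y1=c;k=6
    im=cv2.resize(a[y0:y1,x0:x1],None,fx=k,fy=k,interpolation=2)
    p=proj(n,s['eef_pos']-[0,0,tip_reach])-(x0,y0)+.5;cv2.circle(im,tuple(map(int,p*k)),4,(0,255,0),-1);ims.append(im[:300] if 0 else cv2.resize(im,(520,360)))
cv2.imwrite('pics/c1.png',cv2.resize(np.vstack(ims),(433,600)))
cv2.imwrite('pics/c1.png',ims[1])
E
```

```text
t: 4.0
eef_pos: [0.6035, -0.1216, 0.087]
ee_rot: [3.141, -0.001, -1.771]
force: [0.6, -0.5, 0.8]
width: 0.0006
gripper_force: 0.0
4.0 [ 0.60353072 -0.1215848   0.08696525] [ 3.14117294e+00 -5.67689550e-04 -1.77127388e+00] [ 0.63021303 -0.46083474  0.82409555]
```

View pics/c1.png

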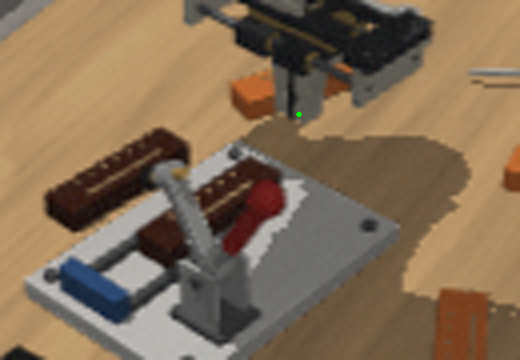

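```bash
python3 -m handwheel '[{"delta_pos":[0.06,0,-0.64],"dr":[0,0,0]},{"delta_pos":[0,0,-0.63],"dr":[0,0,0]},{"delta_pos":[0,0,0],"dr":[0,0,0]},{"delta_pos":[0.03,0.16,0],"dr":[0,0,0]},{"delta_pos":[0.03,0.16,0],"dr":[0,0,0]},{"delta_pos":[0.03,0.16,0],"dr":[0,0,0]},{"delta_pos":[0,0,0],"dr":[0,0,0]},{"delta_pos":[0,0,0],"dr":[0,0,0]}]'
python3 -m handwheel '[{"delta_pos":[0.02,0.1,0],"dr":[0,0,0]},{"delta_pos":[0.02,0.1,0],"dr":[0,0,0]},{"delta_pos":[0.02,0.1,0],"dr":[0,0,0]}]'
python3 -m handwheel '[{"delta_pos":[0.02,0.1,0],"dr":[0,0,0]},{"delta_pos":[0.02,0.1,0],"dr":[0,0,0]},{"delta_pos":[0.02,0.1,0],"dr":[0,0,0]}]'
```

```text
t: 4.9
eef_pos: [0.6082, -0.1065, 0.049]
ee_rot: [-3.141, 0.0, -1.771]
force: [-0.2, -0.8, 1.0]
width: 0.0005
gripper_force: 0.0
t: 5.2
eef_pos: [0.6098, -0.0976, 0.0484]
ee_rot: [3.142, -0.0, -1.771]
force: [-0.2, -0.2, 0.2]
width: 0.0004
gripper_force: 0.0
t: 5.5
eef_pos: [0.6115, -0.0887, 0.0484]
ee_rot: [3.141, -0.0, -1.771]
force: [-0.6, -2.2, -0.2]
width: 0.0004
gripper_force: 0.7
```

```bash
python3 -m handwheel '[{"delta_pos":[0.02,0.1,0],"dr":[0,0,0]},{"delta_pos":[0.02,0.1,0],"dr":[0,0,0]},{"delta_pos":[0.02,0.1,0],"dr":[0,0,0]},{"delta_pos":[0.02,0.1,0],"dr":[0,0,0]},{"delta_pos":[0.02,0.1,0],"dr":[0,0,0]}]'
python3 -m handwheel '[{"delta_pos":[0.02,0.1,0],"dr":[0,0,0]},{"delta_pos":[0.02,0.1,0],"dr":[0,0,0]},{"delta_pos":[0.02,0.1,0],"dr":[0,0,0]}]'
```

```text
t: 6.0
eef_pos: [0.6146, -0.0736, 0.0484]
ee_rot: [3.142, 0.0, -1.771]
force: [-0.1, -0.7, -0.4]
width: 0.0005
gripper_force: 0.6
t: 6.3
eef_pos: [0.6164, -0.0645, 0.0484]
ee_rot: [3.142, 0.0, -1.771]
force: [-0.3, -1.0, -1.4]
width: 0.0005
gripper_force: 0.5
```

```bash
python3 - <<'E'
from h import *
j=np.load('jig.npy')
grab_frame('side');grab_frame('top')
for n in('side','top'):
  for q in('blank_end','stop_face','blank_tail'):
    for r in mark_of(n,q)[:4]:
        P=atz(n,r['location'],.029);c,s=np.cos(j[2]),np.sin(j[2]);d=P[:2]-j[:2];print(n,q,np.round(r['location']),'jig',round((c*d[0]+s*d[1])*1e3),round((-s*d[0]+c*d[1])*1e3))
E
```

```text
side blank_end [385. 269.] jig -257 26
side blank_end [230. 236.] jig 150 219
side blank_end [434. 211.] jig -229 -272
side blank_end [298. 229.] jig 25 65
side stop_face [298. 231.] jig 19 71
side blank_tail [211. 268.] jig 86 330
side blank_tail [396. 202.] jig -115 -234
side blank_tail [385. 237.] jig -184 -76
side blank_tail [330. 206.] jig 28 -79
top blank_end [261. 146.] jig 165 220
top blank_end [408. 202.] jig 81 -300
top blank_end [392. 295.] jig -232 -302
top blank_tail [375. 183.] jig 119 -179
top blank_tail [388. 252.] jig -99 -265
top blank_tail [336. 263.] jig -169 -103
top blank_tail [230. 160.] jig 97 309
```

```bash
python3 -m handwheel '[{"delta_pos":[0.02,0.1,0],"dr":[0,0,0]},{"delta_pos":[0.01,0.07,0],"dr":[0,0,0]},{"delta_pos":[0.01,0.05,0],"dr":[0,0,0]}]' | grep -E "^(eef|force)"
python3 -m handwheel '[{"delta_pos":[0.01,0.03,0],"dr":[0,0,0]},{"delta_pos":[0,0.03,0],"dr":[0,0,0]}]'| grep -E "^(eef|force)"
```

```text
eef_pos: [0.6176, -0.0582, 0.0485]
force: [-0.8, -1.2, 0.4]
eef_pos: [0.6179, -0.0564, 0.0485]
force: [-0.2, -1.5, 0.6]
```

```bash
python3 -m handwheel '[{"delta_pos":[0.01,0.04,0],"dr":[0,0,0]},{"delta_pos":[0.01,0.04,0],"dr":[0,0,0]}]' | grep -E "^(eef|force)"
python3 -m handwheel '[{"delta_pos":[0.01,0.03,0],"dr":[0,0,0]},{"delta_pos":[0,0.03,0],"dr":[0,0,0]}]'| grep -E "^(eef|force)"
```

```text
eef_pos: [0.6185, -0.054, 0.0485]
force: [-0.3, -0.7, 1.0]
eef_pos: [0.6189, -0.0522, 0.0485]
force: [-0.2, -1.0, 0.4]
```

```bash
python3 -m handwheel '[{"delta_pos":[0.01,0.03,0],"dr":[0,0,0]},{"delta_pos":[0,0.02,0],"dr":[0,0,0]}]' | grep -E "^(eef|force)"
```

```text
eef_pos: [0.6191, -0.0507, 0.0485]
force: [-0.8, -1.4, -0.5]
```

```bash
python3 -m handwheel '[{"delta_pos":[0,0.03,0],"dr":[0,0,0]},{"delta_pos":[0,0.02,0],"dr":[0,0,0]}]' | grep -E "^(eef|force)"
```

```text
eef_pos: [0.6192, -0.0491, 0.0485]
force: [0.5, -1.8, 1.0]
```

```bash
python3 -m handwheel '[{"delta_pos":[0.01,0.03,0],"dr":[0,0,0]}]' | grep -E "^(eef|force)"; python3 -m handwheel '[{"delta_pos":[0,0.02,0],"dr":[0,0,0]}]' | grep -E "^(eef|force)"
```

```text
eef_pos: [0.6193, -0.0483, 0.0485]
force: [-0.3, -2.3, 1.0]
eef_pos: [0.6194, -0.0476, 0.0485]
force: [-0.7, -1.1, -0.8]
```

```bash
python3 -m handwheel '[{"delta_pos":[0,0.03,0],"dr":[0,0,0]}]' | grep -E "^(eef|force)"; python3 -m handwheel '[{"delta_pos":[0,0.02,0],"dr":[0,0,0]}]' | grep -E "^(eef|force)"
```

```text
eef_pos: [0.6194, -0.0468, 0.0485]
force: [-0.6, -1.9, 0.7]
eef_pos: [0.6194, -0.0461, 0.0485]
force: [-0.3, -0.5, 0.8]
```

```bash
python3 -m handwheel '[{"delta_pos":[0.01,0.03,0],"dr":[0,0,0]}]' | grep -E "^(eef|force)"
```

```text
eef_pos: [0.6196, -0.0454, 0.0484]
force: [0.4, -6.1, 0.0]
```

```bash
python3 -m handwheel '[{"delta_pos":[0,0.02,0],"dr":[0,0,0]}]' | grep -E "^(eef|force)"
```

```text
eef_pos: [0.6195, -0.0453, 0.0485]
force: [0.0, -7.4, 0.3]
```

```bash
python3 -m handwheel '[{"delta_pos":[0,0.01,0],"dr":[0,0,0]},{"delta_pos":[0,0,0],"dr":[0,0,0]}]' | grep -E "^(eef|force)"; python3 -m handwheel '[{"delta_pos":[0,0.01,0],"dr":[0,0,0]},{"delta_pos":[0,0,0],"dr":[0,0,0]}]' | grep -E "^(eef|force)"
```

```text
eef_pos: [0.6195, -0.0453, 0.0485]
force: [0.7, -7.6, 0.8]
eef_pos: [0.6194, -0.0453, 0.0485]
force: [-0.2, -8.2, 0.6]
```

```bash
python3 -m handwheel '[{"delta_pos":[0,0.04,0],"dr":[0,0,0]},{"delta_pos":[0,0,0],"dr":[0,0,0]}]' | grep -E "^(eef|force)"; python3 -m handwheel '[{"delta_pos":[-0.01,-0.1,0],"dr":[0,0,0]},{"delta_pos":[-0.03,-0.2,0],"dr":[0,0,0]},{"delta_pos":[-0.06,-0.3,0],"dr":[0,0,0]},{"delta_pos":[0,0,0.8],"dr":[0,0,0]},{"delta_pos":[0,0,0.9],"dr":[0,0,0]},{"delta_pos":[0,0,0.9],"dr":[0,0,0]},{"delta_pos":[0,0,0.9],"dr":[0,0,0]},{"delta_pos":[0,0,0.9],"dr":[0,0,0]},{"delta_pos":[0,0,0],"dr":[0,0,0]},{"delta_pos":[0,0,0],"dr":[0,0,0]}]'
python3 - <<'E'
from h import *
from fit import w
j=np.load('jig.npy')
im=grab_frame('side');im=cv2.cvtColor(im,cv2.COLOR_RGB2BGR)[180:270,260:380]
cv2.imwrite('pics/s2.png',cv2.resize(im,None,fx=6,fy=6,interpolation=2))
grab_frame('top')
for n,z in(('side',.151),('top',.151)):
    for r in mark_of(n,'ball')[:2]:print(n,r['location'],r['conf'],atz(n,r['location'],z))
p=w(j,(-98-13-21-10,35,160));s=get_state();print(p,s['eef_pos'],(p-s['eef_pos'])/.03)
E
```

```text
eef_pos: [0.6189, -0.0451, 0.0485]
force: [0.2, -12.8, 1.4]
t: 10.2
eef_pos: [0.6168, -0.061, 0.1811]
ee_rot: [-3.14, 0.001, -1.771]
force: [0.5, -0.7, -0.6]
width: 0.0004
gripper_force: 0.0
side [334.9, 209.0] 0.63 [0.5232864  0.07931337 0.151     ]
side [312.7, 224.6] 0.63 [0.53965457 0.16246901 0.151     ]
top [296.2, 233.4] 0.53 [0.51272702 0.0799349  0.151     ]
[0.47567483 0.08350508 0.16      ] [ 0.61611041 -0.06103883  0.1793334 ] [-4.6811861   4.81813028 -0.64444675]
```

View pics/s2.png

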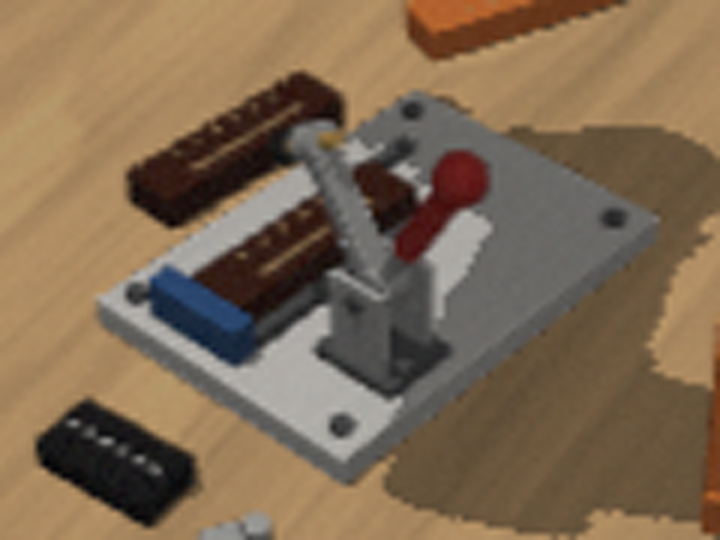

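The blank now butts flush against the blue stop (side view about (293,230)). The handle is still open, with the ball at about (336,209).

```bash
python3 -m handwheel '[{"delta_pos":[-0.94,0,0.1],"dr":[0,0,0]},{"delta_pos":[-0.94,0,0],"dr":[0,0,0]},{"delta_pos":[-0.94,0,0],"dr":[0,0,0]},{"delta_pos":[-0.94,0,0],"dr":[0,0,0]},{"delta_pos":[-0.94,0,0],"dr":[0,0,0]},{"delta_pos":[0,0.8,0],"dr":[0,0,0]},{"delta_pos":[0,0.8,0],"dr":[0,0,0]},{"delta_pos":[0,0.8,0],"dr":[0,0,0]},{"delta_pos":[0,0.8,0],"dr":[0,0,0]},{"delta_pos":[0,0.8,0],"dr":[0,0,0]}]' >/dev/null
python3 -m handwheel '[{"delta_pos":[0,0.92,0],"dr":[0,0,0]},{"delta_pos":[0,0,-0.4],"dr":[0,0,0]},{"delta_pos":[0,0,-0.4],"dr":[0,0,0]},{"delta_pos":[0,0,0],"dr":[0,0,0]},{"delta_pos":[0,0,0],"dr":[0,0,0]}]'
python3 - <<'E'
from h import *
s=get_state();p=s['eef_pos']
im=cv2.cvtColor(grab_frame('side'),cv2.COLOR_RGB2BGR)
q=proj('side',p-[0,0,tip_reach]);print(q)
im=im[140:250,270:410];im=cv2.resize(im,None,fx=5,fy=5,interpolation=2)
cv2.circle(im,tuple(map(int,(q-(270,140)+.5)*5)),3,(0,255,0),-1)
t=cv2.cvtColor(grab_frame('top'),cv2.COLOR_RGB2BGR)
cv2.imwrite('pics/s3.png',im)
E
```

```text
t: 11.9
eef_pos: [0.4753, 0.0858, 0.1588]
ee_rot: [3.14, -0.001, -1.772]
force: [-0.1, -0.6, -0.2]
width: 0.0007
gripper_force: 0.0
[349.72064791 219.57052757]
```

View pics/s3.png

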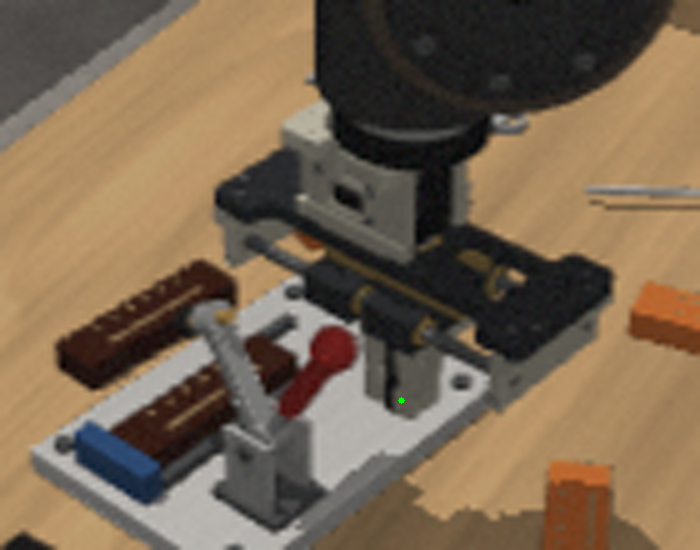

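```bash
python3 -m handwheel '[{"delta_pos":[0.07,-0.01,0],"dr":[0,0,0]},{"delta_pos":[0.07,-0.01,0],"dr":[0,0,0]},{"delta_pos":[0.07,-0.01,0],"dr":[0,0,0]}]' | grep -E "^(eef|force)"; python3 -m handwheel '[{"delta_pos":[0.04,-0.01,0],"dr":[0,0,0]},{"delta_pos":[0.03,-0.01,0],"dr":[0,0,0]}]' | grep -E "^(eef|force)"
```

```text
eef_pos: [0.4824, 0.0857, 0.1597]
force: [0.5, -0.6, -0.5]
eef_pos: [0.4842, 0.0851, 0.1595]
force: [-0.2, -0.2, -0.6]
```

```bash
python3 -m handwheel '[{"delta_pos":[0.04,-0.01,0],"dr":[0,0,0]},{"delta_pos":[0.03,-0.01,0],"dr":[0,0,0]}]' | grep -E "^(eef|force)"
```

```text
eef_pos: [0.4862, 0.0846, 0.1594]
force: [0.1, 0.0, -0.0]
```

```bash
python3 -m handwheel '[{"delta_pos":[0.04,-0.01,0],"dr":[0,0,0]},{"delta_pos":[0.03,-0.01,0],"dr":[0,0,0]}]' | grep -E "^(eef|force)"
```

```text
eef_pos: [0.4884, 0.084, 0.1595]
force: [0.5, -0.0, -0.5]
```

```bash
python3 -m handwheel '[{"delta_pos":[0.04,-0.01,0],"dr":[0,0,0]},{"delta_pos":[0.03,-0.01,0],"dr":[0,0,0]}]' | grep -E "^(eef|force)"
```

```text
eef_pos: [0.4905, 0.0834, 0.1595]
force: [-0.4, 0.3, -0.6]
```

```bash
python3 -m handwheel '[{"delta_pos":[0.04,-0.01,0],"dr":[0,0,0]},{"delta_pos":[0.03,-0.01,0],"dr":[0,0,0]}]' | grep -E "^(eef|force)"
```

```text
eef_pos: [0.4925, 0.0827, 0.1594]
force: [-2.2, 1.2, 1.0]
```

```bash
python3 -m handwheel '[{"delta_pos":[0.04,-0.01,0],"dr":[0,0,0]},{"delta_pos":[0.03,-0.01,0],"dr":[0,0,0]}]' | grep -E "^(eef|force)"
```

```text
eef_pos: [0.4929, 0.0825, 0.1592]
force: [-14.0, 7.6, 10.2]
```

```bash
python3 -m handwheel '[{"delta_pos":[0,0.01,0.05],"dr":[0,0,0]}]' | grep -E "^(eef|force)"
```

```text
eef_pos: [0.4927, 0.0826, 0.1601]
force: [-4.2, 1.9, -4.8]
```

```bash
python3 -m handwheel '[{"delta_pos":[0.03,0,0.01],"dr":[0,0,0]}]' | grep -E "^(eef|force)"
```

```text
eef_pos: [0.4933, 0.0823, 0.1603]
force: [-8.8, 5.1, 1.8]
```

```bash
python3 -m handwheel '[{"delta_pos":[0.02,-0.01,0.01],"dr":[0,0,0]}]' | grep -E "^(eef|force)"
```

```text
eef_pos: [0.4939, 0.0822, 0.1606]
force: [-8.2, 5.1, 2.6]
```

```bash
python3 -m handwheel '[{"delta_pos":[0.04,0,0.02],"dr":[0,0,0]},{"delta_pos":[0.04,0,0.02],"dr":[0,0,0]}]' | grep -E "^(eef|force)"
```

```text
eef_pos: [0.496, 0.0819, 0.162]
force: [-10.6, 3.2, 3.5]
```

```bash
python3 -m handwheel '[{"delta_pos":[0.05,-0.01,0.03],"dr":[0,0,0]},{"delta_pos":[0.05,0,0.02],"dr":[0,0,0]},{"delta_pos":[0.05,-0.01,0.03],"dr":[0,0,0]}]' | grep -E "^(eef|force)"
```

```text
eef_pos: [0.5004, 0.081, 0.1646]
force: [-11.8, 2.3, 6.7]
```

```bash
python3 -m handwheel '[{"delta_pos":[0.04,-0.01,0.04],"dr":[0,0,0]},{"delta_pos":[0.05,-0.01,0.03],"dr":[0,0,0]}]' | grep -E "^(eef|force)"
```

```text
eef_pos: [0.5033, 0.0805, 0.1665]
force: [-8.5, 2.3, 2.5]
```

```bash
python3 -m handwheel '[{"delta_pos":[0.05,-0.01,0.03],"dr":[0,0,0]},{"delta_pos":[0.05,-0.01,0.02],"dr":[0,0,0]}]' | grep -E "^(eef|force)"
```

```text
eef_pos: [0.5065, 0.0799, 0.1681]
force: [-8.3, 1.8, 3.5]
```

```bash
python3 -m handwheel '[{"delta_pos":[0.06,-0.01,0.03],"dr":[0,0,0]},{"delta_pos":[0.06,-0.01,0.02],"dr":[0,0,0]},{"delta_pos":[0.06,-0.01,0.02],"dr":[0,0,0]}]' | grep -E "^(eef|force)"
```

```text
eef_pos: [0.5121, 0.0788, 0.1706]
force: [-8.2, -0.4, 7.2]
```

```bash
python3 -m handwheel '[{"delta_pos":[0.06,-0.01,0.02],"dr":[0,0,0]},{"delta_pos":[0.06,-0.01,0.02],"dr":[0,0,0]},{"delta_pos":[0.06,-0.01,0.01],"dr":[0,0,0]}]' | grep -E "^(eef|force)"
```

```text
eef_pos: [0.518, 0.0779, 0.1724]
force: [-6.0, 0.3, 6.7]
```

```bash
python3 -m handwheel '[{"delta_pos":[0.06,-0.01,0.02],"dr":[0,0,0]},{"delta_pos":[0.06,-0.01,0.01],"dr":[0,0,0]},{"delta_pos":[0.06,-0.01,0.01],"dr":[0,0,0]}]' | grep -E "^(eef|force)"
```

```text
eef_pos: [0.5239, 0.0772, 0.1736]
force: [-5.4, 0.1, 4.7]
```

```bash
python3 -m handwheel '[{"delta_pos":[0.06,-0.01,0.02],"dr":[0,0,0]},{"delta_pos":[0.06,-0.01,0.01],"dr":[0,0,0]},{"delta_pos":[0.06,-0.01,0.01],"dr":[0,0,0]},{"delta_pos":[0.06,-0.01,0.01],"dr":[0,0,0]}]' | grep -E "^(eef|force)"
```

```text
eef_pos: [0.5323, 0.0764, 0.175]
force: [-2.2, -0.8, 1.6]
```

```bash
python3 -m handwheel '[{"delta_pos":[0.06,-0.01,0],"dr":[0,0,0]},{"delta_pos":[0.06,-0.01,0],"dr":[0,0,0]},{"delta_pos":[0.06,-0.01,0],"dr":[0,0,0]},{"delta_pos":[0.06,-0.01,0],"dr":[0,0,0]},{"delta_pos":[0.06,-0.01,0],"dr":[0,0,0]}]' | grep -E "^(eef|force)"
```

```text
eef_pos: [0.5416, 0.0751, 0.1751]
force: [-0.5, 0.2, 0.7]
```

```bash
python3 -m handwheel '[{"delta_pos":[0.06,-0.01,0],"dr":[0,0,0]},{"delta_pos":[0.06,-0.01,0],"dr":[0,0,0]},{"delta_pos":[0.06,-0.01,0],"dr":[0,0,0]}]' | grep -E "^(t|eef|force)"
```

```text
t: 16.8
eef_pos: [0.5467, 0.0741, 0.1751]
force: [0.2, -0.4, -1.4]
```

```bash
python3 - <<'E'
from h import *
im=cv2.cvtColor(grab_frame('side'),cv2.COLOR_RGB2BGR)[160:270,260:390]
cv2.imwrite('pics/s4.png',cv2.resize(im,None,fx=5,fy=5,interpolation=2))
E
```

```text
(no output)
```

View pics/s4.png

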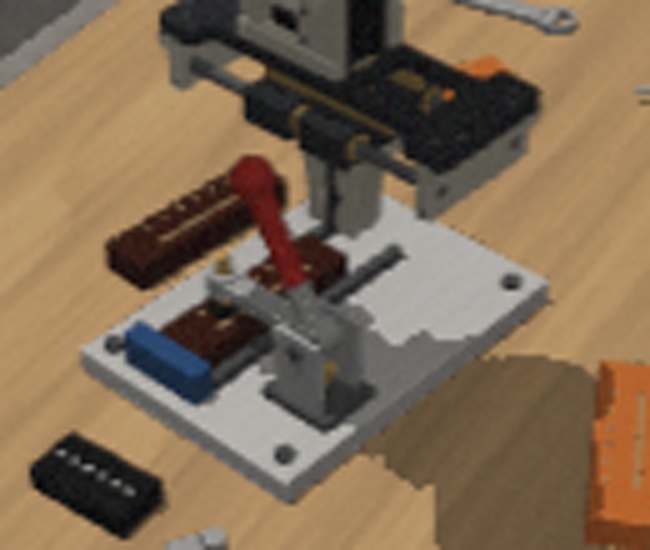

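Snapped over: the arm is level with its foot on the blank at crop (220,305), and the ball now leans to +x at crop (252,178). Next I approach it to lean on it.

```bash
python3 -m handwheel '[{"delta_pos":[0.25,-0.05,-0.1],"dr":[0,0,0]},{"delta_pos":[0.25,-0.05,-0.1],"dr":[0,0,0]},{"delta_pos":[0.25,-0.05,-0.1],"dr":[0,0,0]},{"delta_pos":[0.2,-0.04,0],"dr":[0,0,0]},{"delta_pos":[0.1,-0.02,0],"dr":[0,0,0]},{"delta_pos":[0,0,0],"dr":[0,0,0]}]' | grep -E "^(eef|force)"; python3 -m handwheel '[{"delta_pos":[0.04,-0.01,0],"dr":[0,0,0]},{"delta_pos":[0.03,-0.01,0],"dr":[0,0,0]}]' | grep -E "^(eef|force)"
```

```text
eef_pos: [0.5784, 0.0676, 0.1659]
force: [-0.1, -0.1, 0.0]
eef_pos: [0.58, 0.0672, 0.1662]
force: [-0.4, -0.1, -0.2]
```

```bash
python3 -m handwheel '[{"delta_pos":[0.04,-0.01,0],"dr":[0,0,0]}]' | grep -E "^(eef|force)"
```

```text
eef_pos: [0.5812, 0.0669, 0.1662]
force: [0.0, 0.4, 0.4]
```

```bash
python3 -m handwheel '[{"delta_pos":[0.03,0,0],"dr":[0,0,0]}]' | grep -E "^(eef|force)"
```

```text
eef_pos: [0.5822, 0.0669, 0.1662]
force: [0.4, 0.7, -0.4]
```

```bash
python3 -m handwheel '[{"delta_pos":[0.03,-0.01,0],"dr":[0,0,0]}]' | grep -E "^(eef|force)"
```

```text
eef_pos: [0.5831, 0.0666, 0.1662]
force: [-0.6, 0.2, 1.0]
```

```bash
python3 -m handwheel '[{"delta_pos":[0.03,0,0],"dr":[0,0,0]},{"delta_pos":[0.02,-0.01,0],"dr":[0,0,0]}]' | grep -E "^(eef|force)"
```

```text
eef_pos: [0.5846, 0.0663, 0.1661]
force: [-0.4, 0.7, -1.1]
```

```bash
python3 -m handwheel '[{"delta_pos":[0.03,-0.01,0],"dr":[0,0,0]}]' | grep -E "^(eef|force)"
```

```text
eef_pos: [0.5855, 0.066, 0.166]
force: [0.3, 0.7, -0.2]
```

```bash
python3 -m handwheel '[{"delta_pos":[0.02,0,0],"dr":[0,0,0]}]' | grep -E "^(eef|force)"
```

```text
eef_pos: [0.5861, 0.0659, 0.166]
force: [-0.3, 0.4, 0.3]
```

```bash
python3 -m handwheel '[{"delta_pos":[0.02,0,0],"dr":[0,0,0]}]' | grep -E "^(eef|force)"
```

```text
eef_pos: [0.5868, 0.066, 0.1661]
force: [0.3, -0.7, -0.0]
```

```bash
python3 -m handwheel '[{"delta_pos":[0.02,-0.01,0],"dr":[0,0,0]}]' | grep -E "^(eef|force)"
```

```text
eef_pos: [0.5871, 0.0657, 0.166]
force: [-1.6, 2.4, 1.4]
```

```bash
python3 -m handwheel '[{"delta_pos":[0.02,0,0],"dr":[0,0,0]}]' | grep -E "^(eef|force)"
```

```text
eef_pos: [0.5873, 0.0657, 0.1659]
force: [-4.8, 1.9, 2.7]
```

```bash
python3 -m handwheel '[{"delta_pos":[0.02,0,0],"dr":[0,0,0]}]' | grep -E "^(eef|force)"
```

```text
eef_pos: [0.5874, 0.0657, 0.1658]
force: [-6.6, 1.2, 3.5]
```

```bash
python3 -m handwheel '[{"delta_pos":[0.02,-0.01,0],"dr":[0,0,0]}]' | grep -E "^(eef|force)"
```

```text
eef_pos: [0.5876, 0.0656, 0.1658]
force: [-9.2, 4.5, 4.9]
```

```bash
python3 -m handwheel '[{"delta_pos":[0.02,0,0],"dr":[0,0,0]}]' | grep -E "^(eef|force)"
```

```text
eef_pos: [0.5877, 0.0656, 0.1658]
force: [-11.4, 5.3, 6.8]
```

```bash
python3 -m handwheel '[{"delta_pos":[0.01,0,0],"dr":[0,0,0]}]' | grep -E "^(eef|force)"
```

```text
eef_pos: [0.5877, 0.0656, 0.1658]
force: [-10.5, 4.5, 6.6]
```

```bash
python3 -m handwheel '[{"delta_pos":[0.01,0,0],"dr":[0,0,0]},{"delta_pos":[0,0,0],"dr":[0,0,0]}]' | grep -E "^(t|eef|force)"
```

```text
t: 19.25
eef_pos: [0.5877, 0.0656, 0.1658]
force: [-12.5, 4.1, 6.9]
```

```bash
python3 -m handwheel '[{"delta_pos":[0.01,0,0],"dr":[0,0,0]},{"delta_pos":[0,0,0],"dr":[0,0,0]},{"delta_pos":[0,0,0],"dr":[0,0,0]}]' | grep -E "^(t|eef|force)"; python3 -m handwheel '[{"delta_pos":[0,0,0],"dr":[0,0,0]},{"delta_pos":[0,0,0],"dr":[0,0,0]},{"delta_pos":[0,0,0],"dr":[0,0,0]},{"delta_pos":[0,0,0],"dr":[0,0,0]}]' | grep -E "^(t|eef|force)"
```

```text
t: 19.55
eef_pos: [0.5878, 0.0656, 0.1657]
force: [-13.0, 4.2, 8.4]
t: 19.95
eef_pos: [0.5878, 0.0656, 0.1658]
force: [-13.4, 4.8, 8.2]
```

```bash
python3 -m handwheel '[{"delta_pos":[0,0,0],"dr":[0,0,0]},{"delta_pos":[0,0,0],"dr":[0,0,0]},{"delta_pos":[0,0,0],"dr":[0,0,0]}]' | grep -E "^(t|force)"; python3 -m handwheel '[{"delta_pos":[-0.1,0.02,0],"dr":[0,0,0]},{"delta_pos":[-0.4,0.08,0],"dr":[0,0,0]},{"delta_pos":[-0.6,0.12,0.1],"dr":[0,0,0]},{"delta_pos":[-0.8,0.16,0.4],"dr":[0,0,0]},{"delta_pos":[-0.8,0.16,0.6],"dr":[0,0,0]},{"delta_pos":[0,0,0.6],"dr":[0,0,0]},{"delta_pos":[0,0,0],"dr":[0,0,0]},{"delta_pos":[0,0,0],"dr":[0,0,0]}]'
python3 - <<'E'
from h import *
im=cv2.cvtColor(grab_frame('side'),cv2.COLOR_RGB2BGR)[150:270,220:390]
cv2.imwrite('pics/s5.png',cv2.resize(im,None,fx=4.5,fy=4.5,interpolation=2))
E
```

```text
t: 20.25
force: [-13.6, 4.6, 7.6]
t: 21.05
eef_pos: [0.5095, 0.0817, 0.2174]
ee_rot: [-3.14, 0.001, -1.771]
force: [-0.1, -0.7, 0.1]
width: 0.0002
gripper_force: 0.0
```

View pics/s5.png

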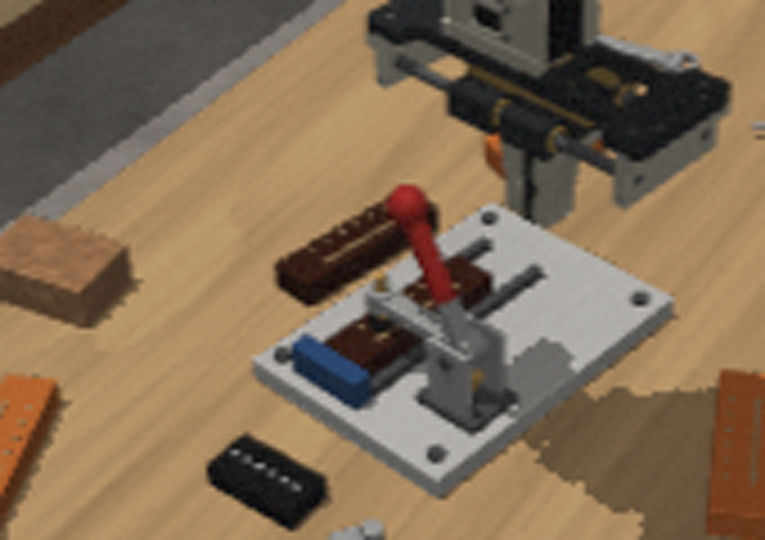

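The blank sits against the blue stop at crop (345,355), the clamp is closed with its foot on the blank at (380,320), and the gripper is clear of everything.

```bash
python3 -c "from station import *;print(job_done())"
```

```text
the job is handed in; nothing more can be done
None
```

The blank is home against the stop (pushed with about 13 N at most), the clamp is snapped over with its foot on the blank, the closed handle was leaned on with about 16 N for over half a second, and the job is handed in with the gripper clear; the handle push peaked at a measured 19 N, just under the 20 N limit.

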